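# Close the digestion vessel with its quick-thread plug

## Task

Pick up the winged screw plug, set it squarely in the mouth of the steel digestion vessel and, pressing lightly, turn it backwards (counter-clockwise from above) until you feel it ride up and drop into the start of the thread. Then, still square and without forcing it, run it in clockwise until its flange snugly squeezes the seal ring on the rim, and let go. Do not jam it crooked and do not knock the other things about.

Things in the scene. Friction and masses are not known exactly. Their poses are not given: they have to be found in the camera images.
- plug: loose steel screw plug standing on its nose, 62 mm tall, 0.12-0.2 kg. Origin: centre of the nose's underside; z up, x along the wing. Chamfered nose and core 31 mm in diameter; right-hand four-start thread, outside diameter 40 mm, from 5 to 20 mm height, lead 24 mm per turn; round flange 56 mm in diameter from 21 to 28.5 mm; on it an upright flat wing up to 62 mm
- wing (a point): grip point of the plug's wing, on its axis 51 mm above its origin; the wing is a plate 44 mm long (x), 12 mm thick (y), standing 33 mm above the flange; axes as the plug's: pinch across y
- plug_seat (a point): centre of the underside of the plug's flange, 21 mm above the plug's origin; home when it is less than 1.6 mm above mouth
- vessel: fixed thick-walled steel pot, 69 mm outside diameter, 74 mm tall, bore 42.4 mm wide; origin at the centre of its foot, 12 mm above the worktop, z up. Four equal thread lugs, 90 degrees apart, stand 4.5 mm into the bore, 4 to 6 mm below the rim. The pot is clamped at any angle and its axes do not tell where the thread starts: feel for it. Greased, friction about 0.2
- mouth (a point): centre of the mouth, in the plane of the rim, 86 mm above the worktop. A plug pressed in bears on the lugs with its flange 6 to 12 mm above the rim; turned counter-clockwise it climbs (24 mm per turn) to 12 mm, then drops 6 mm into the thread start. Then about 60 degrees clockwise bring the flange to the seal ring, 20 more take up 1.4 mm of thread play, and 10 to 20 more squeeze the seal
- holder: fixed aluminium holder round the pot's foot: plate 120x120x12 mm, collar 90 mm wide, 42 mm high; origin under its centre. On the rim lies a black rubber seal ring, 2 mm proud, 12 N per mm. A white sprung disc in the pot's mouth, 30 mm wide, 6 mm below the rim when free, pushes the plug's nose up with 4 N, growing to 7 N at home: hold an unthreaded plug down; a threaded one stays
- crucible: white porcelain crucible, 44 mm wide, 35 mm tall, loose bystander before the tall incubator, whose front stands at x = 0.63 m for y from -0.07 to 0.32 m (door handle 0.05 m nearer, at y = 0.28 m); origin at the centre of its underside
- beaker: small clear beaker, 44 mm wide, 59 mm tall, loose bystander; origin at the centre of its underside
- timer: white bench timer, 62x66x18 mm, loose bystander; origin at the centre of its underside

How it is judged:
On the way, in this order (a step that is already met when the one before it is completed fails the run):
1. the plug sits square in the mouth, bearing on the thread, and has been turned back to the top of the thread start (flange about 12 mm above the rim) (horizontal distance between plug_seat and mouth below 0.004 m and angle between plug's own z axis and vertical below 0.08 rad and z of plug_seat in the frame of mouth between 0.0114 and 0.0135 m and contact force between plug and vessel above 3 N), for 0.1 s.
2. it has dropped into the thread start (flange about 6 mm above the rim) (horizontal distance between plug_seat and mouth below 0.004 m and angle between plug's own z axis and vertical below 0.08 rad and z of plug_seat in the frame of mouth below 0.0072 m), for 0.05 s.
At the end, for the whole second after the job is handed in: the plug is screwed in: the underside of its flange squeezes the seal ring and is less than 1.6 mm above the rim, its axis within 3 mm of the mouth's and upright within 0.04 rad, released and at rest (z of plug_seat in the frame of mouth between -0.001 and 0.0016 m and horizontal distance between plug_seat and mouth below 0.003 m and angle between plug's own z axis and vertical below 0.04 rad and linear speed of plug below 0.01 m/s and angular speed of plug below 0.1 rad/s); the robot touches nothing.
It fails at once if the plug is pressed or screwed against the vessel with more than 60 N (thread forced) (contact force between plug and vessel above 60 N).
It fails at once if the plug is in the mouth and tilted by more than 0.15 rad (cross-threaded) (horizontal distance between plug and mouth below 0.01 m and z of plug_seat in the frame of mouth below 0.018 m and angle between plug's own z axis and vertical above 0.15 rad).
It fails at once if the crucible, the small beaker or the timer is pushed more than 20 mm (distance of any of crucible, beaker, timer from where it was at the start of the episode above 0.02 m).
It also fails if it takes over 72 s, if anything falls off the work surface, if the arm or the gripper's body presses on something with over 40 N, if the wrist force passes 120 N, or if a joint passes its speed limit or range.

## Robot

A 7-joint arm with a two-finger parallel gripper is mounted at the origin on a cart in front of the work surface, level with it; the furniture and walls round the work are solid. World frame = base frame: x ahead of the robot, y to its left, z up, the work surface at z = 0. Lengths are in m, angles in rad, forces in N, time in s.
With the tool pointing down it reaches from about 0.425 to 0.925 m from the base axis. Payload 6.8 kg.
Tool frame: the origin (TCP) lies on the centre line of the jaws, within the pads' length; the fingertips stand 14 mm ahead of it and the grasp point (between the pads) lies 5 mm behind it (r.nose_length is the distance from the TCP to the fingertips, in m); z points along the fingers, y is the direction in which the jaws open and shut (so a half turn about z gives the same grasp; the last joint's range is limited). The gripper opens to 85 mm and grips with 20 to 120 N. Pads are 22 mm wide; open, the fingers measure 114 mm over their backs; the gripper's body (76 mm by 85 mm) begins 54 mm behind the grasp point. The pads swing forward as they close: fully open they stand 13 mm farther back than shut.
Start: joints at [-1.237, 0.477, 0.022, 1.555, -0.011, 1.109, -0.083], TCP at [0.289, 0.61, 0.245] pointing down, gripper open.
Joint ranges: [-2.96, 2.96], [-0.34, 2.1], [-1.41, 1.46], [0.24, 2.44], [-1.37, 4.51], [0.17, 1.92], [-2.96, 2.96]. Speed limits (rad/s): [2.39, 2.39, 3.14, 3.14, 3.14, 3.14, 3.14].

## Interface

Orientations are given as a rotation vector (axis times angle).
In Python, from bench import r, imaging, look_for, outline_of gives the robot as it stands. The module is installed in compiled form; this text tells all that it offers.
- The arm moves only by the tool carry_out, never from a script. Its arguments are lists of equal length, an entry for each row: "offset": the shift along the tool's x, y, z as a fraction of full scale, a list of three; "turn": the turn, a rotation vector about the tool's x, y, z as a fraction of full scale, a list of three. A call has 1 to 8 rows; each row is the pose to reach, as a shift and turn from the pose commanded when the call began, along the tool's axes at that moment; what a row does not reach only later rows make up. Full scale, the value 1, is 0.5 m for a shift and 1.5 rad for a turn. A row lasts 1/10 s, in which the tool goes at most 50 mm and 8.59 degrees, less where a joint would pass 70% of its speed; a pose out of reach is approached as far as the arm can. A call with a number of a shift or a turn outside -1 to 1 is refused whole. A call with a gripper value outside its range is refused whole. "hand" is the closure, from 0 (fully open) to 1 (shut), set as the call begins (left out, the last holds). The fingers move at their own pace and stop on an object; "force" is the grip in N (left out, the last holds). Time passes only in rows, so rows that repeat a pose let the fingers close. It gives the time, the measured TCP pose, the force and the opening at its end, in the units of the state.
- r.get_obs(): the state, without advancing time (a new reading comes with each control period).
- imaging.grab_frame(name): name is "side" or "top"; returns a dict with "pixels" (480x640x3 uint8, red, green, blue), "fx", "fy", "cx", "cy" (pixels), "R" (3x3) and "t" (3): a world point X has camera coordinates R X + t. Camera axes: x right, y down, z forward; pixel columns grow to the right and rows downward; lengths in m; the calibration is good to about 2 mm. A picture is of the moment at which its call begins. There is no depth.
- r.hand_in(): hands the job in, once; it reports no verdict.
Trained networks look in the newest picture that a camera, given by its name, has taken for a name from the list of things; names that differ only in an ending like _2 or _b are one class to them, and where a whole thing is asked for, a point or a joint stands for the part that bears it (a point fixed in the world has none). Each returns a list of dicts, best first, with "score" (0 to 1); they miss things now and then, are a little off and sometimes report something else, mostly with a low value. They report only what shows in the picture. A call takes as long as a camera call.
- look_for(query, camera): "xyz" ([x, y, z] in m, in the coordinates of the camera as it stood for that picture, good to about 4 mm: the middle of the surface that is visible of it).
- outline_of(query, camera): "region" (480x640 bool, what is visible of it).
The state is a dict: "clock": time; "joints": joint angles; "qvel": joint speeds; "tau": joint torques, N m; "tcp_pos": TCP position; "orientation": TCP orientation; "contact_force": force on the tool from outside, world axes, zero at the start; "moment": the same for the moment, N m; "grip_width": finger opening in m.
Only numpy, scipy, OpenCV 4.12 (cv2) and the standard library are available. Lean on these libraries where they do the work, as an engineer would, in place of code of your own. Each camera call takes 0.05 s, during which the arm holds its last target. There are 200 camera calls.

## Working session

There is one attempt and no reset: what is moved stays moved. The work goes in short steps, Python scripts to look and compute and a tool call to move; the robot and the scene stay as the last step left them, time stands still between calls to the robot, and variables do not carry over. Pictures are saved under pics/ and viewed, about 8 in all and at most 12, crops included, and the job is handed in when it is done.

Besides the shell and the picture viewer there is one more tool, called as name(argument=value, ...) on one line, values as JSON. carry_out: Moves the arm, as the interface text tells. Shift numbers are shares of 0.5 m and turn numbers shares of 1.5 rad, none past 1 either way. Its arguments: {"type":"object","properties":{"offset":{"type":"array","items":{"type":"array","items":{"type":"number","minimum":-1,"maximum":1}}},"turn":{"type":"array","items":{"type":"array","items":{"type":"number","minimum":-1,"maximum":1}}},"hand":{"type":"number"},"force":{"type":"number"}},"required":["offset","turn"]}

```bash
mkdir -p pics
cat > h.py <<'E'
from bench import r, imaging, look_for, outline_of
import numpy as np, cv2
from scipy.spatial.transform import Rotation as Ro
np.set_printoptions(precision=4,suppress=True)
def grab(cam,name=None):
    f=imaging.grab_frame(cam)
    if name: cv2.imwrite('pics/'+name+'.png',f['pixels'][:,:,::-1])
    return f
def world(f,p): return np.array(f['R']).T@(np.array(p)-np.array(f['t']))
def proj(f,X):
    c=np.array(f['R'])@np.array(X)+np.array(f['t']); return np.array([f['fx']*c[0]/c[2]+f['cx'],f['fy']*c[1]/c[2]+f['cy']])
def ray(f,uv,z):
    d=np.array(f['R']).T@np.array([(uv[0]-f['cx'])/f['fx'],(uv[1]-f['cy'])/f['fy'],1]); o=-np.array(f['R']).T@np.array(f['t'])
    return o+d*(z-o[2])/d[2]
E
python3 - <<'E'
from h import *
o=r.get_obs();print({k:np.array(v) for k,v in o.items()}, r.nose_length)
for c in ('top','side'):
    f=grab(c,c+'0'); print(c,world(f,[0,0,0]),f['fx'],np.array(f['R'])[2])
    for q in ('plug','vessel','holder','crucible','beaker','timer'):
        for d in look_for(q,c)[:2]: print(q,round(d['score'],2),world(f,d['xyz']),proj(f,world(f,d['xyz'])))
E
```

```text
{'clock': array(0.), 'joints': array([-1.2371,  0.4778,  0.0223,  1.5565, -0.0115,  1.1093, -0.0831]), 'qvel': array([ 0.0007, -0.0003, -0.0007,  0.0012, -0.0016,  0.0015, -0.0015]), 'tau': array([  0.    , -59.6457,   1.6081, -28.1191,   0.0125,   0.0094,
         0.    ]), 'tcp_pos': array([0.2884, 0.6097, 0.2443]), 'orientation': array([-0.6882, -3.065 ,  0.0029]), 'contact_force': array([-0.0254, -0.2513, -0.2732]), 'moment': array([-0.0057,  0.0009,  0.0016]), 'grip_width': array(0.0853)} 0.014
top [0.3197 0.0321 1.3991] 558.6197424562631 [ 0.1544 -0.0048 -0.988 ]
plug 0.66 [ 0.4522 -0.1747  0.0304] [400.9438 275.0086]
plug 0.56 [0.5221 0.0634 0.0819] [303.3622 244.9246]
vessel 0.79 [0.5185 0.0624 0.083 ] [303.763  246.3537]
vessel 0.55 [ 0.6343 -0.0249  0.0109] [338.396  205.1412]
holder 0.57 [0.5185 0.057  0.0116] [306.6086 250.5843]
crucible 0.57 [ 0.6309 -0.0284  0.0115] [339.8279 206.3711]
beaker 0.92 [ 0.4268 -0.3216  0.0279] [460.8754 284.6674]
timer 0.63 [0.4747 0.3606 0.0153] [184.6962 269.2991]
side [-0.2161 -0.5178  0.8011] 569.043222245487 [ 0.6393  0.4567 -0.6186]
plug 0.98 [ 0.4416 -0.178   0.0334] [377.9582 326.3398]
vessel 0.72 [0.5051 0.0506 0.0734] [299.4344 247.3877]
holder 0.65 [0.4993 0.0379 0.0182] [303.2463 271.5259]
crucible 0.61 [ 0.629  -0.0324  0.0218] [364.5272 250.784 ]
timer 0.59 [0.4685 0.3523 0.0098] [187.203  230.1692]
```

Run:
```python
from h import *
a=cv2.imread('pics/top0.png');b=cv2.imread('pics/side0.png')
A=cv2.resize(a[235:315,350:450],(400,320),interpolation=2);B=cv2.resize(b[285:365,330:430],(400,320),interpolation=2)
C=cv2.resize(a[205:285,255:355],(400,320),interpolation=2);D=cv2.resize(b[215:295,250:350],(400,320),interpolation=2)
cv2.imwrite('pics/m.png',cv2.resize(np.vstack([np.hstack([A,B]),np.hstack([C,D])]),(750,600)))
cv2.imwrite('pics/full.png',np.hstack([a,b])[:, :]if 0 else cv2.resize(np.hstack([a,b]),(800,300)))
```

```text
(no output)
```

View pics/m.png

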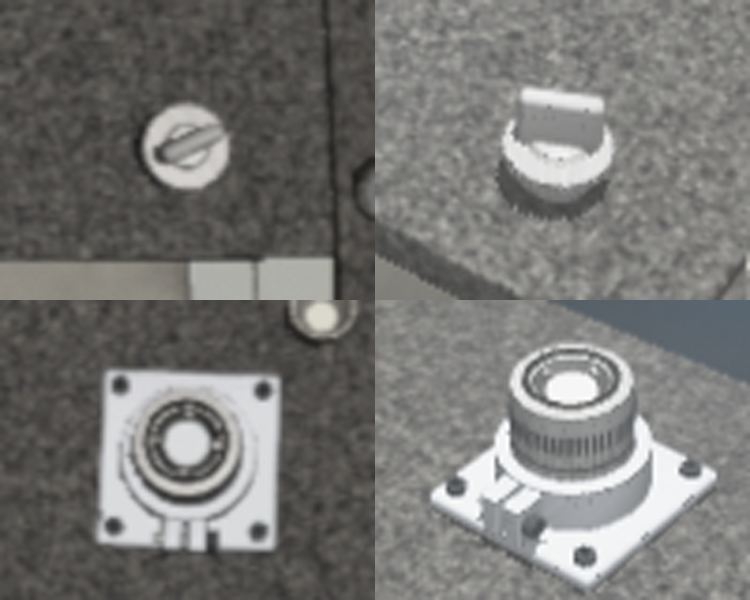

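View pics/full.png

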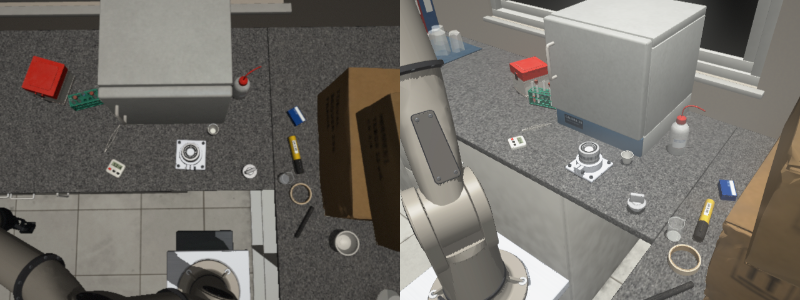

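The top crop (3.75x) shows the plug flange centred near pixel (399.6, 274.2), with the wing running from about (392, 276) to (410, 270.5). The mouth is near (304.9, 242.3) in top and (302.8, 237.7) in side. The crucible, beaker and timer are clear of the path.

```bash
cat >> h.py <<'E'
def tri(f,uv,g,uw):
    # point nearest to both rays
    A=[];b=[]
    for F,p in((f,uv),(g,uw)):
        R=np.array(F['R']);o=-R.T@np.array(F['t']);d=R.T@np.array([(p[0]-F['cx'])/F['fx'],(p[1]-F['cy'])/F['fy'],1]);d/=np.linalg.norm(d)
        P=np.eye(3)-np.outer(d,d);A.append(P);b.append(P@o)
    return np.linalg.lstsq(np.vstack(A),np.hstack(b),rcond=None)[0]
def plan(pos,yaw_y):
    """offset & turn fractions from the measured pose to pos, tool down with tool-y at yaw_y (mod pi, nearest)"""
    o=r.get_obs();R=Ro.from_rotvec(o['orientation'])
    c=R.as_matrix()[:,1];cur=np.arctan2(c[1],c[0])
    y=cur+(yaw_y-cur+np.pi/2)%np.pi-np.pi/2
    Y=np.array([np.cos(y),np.sin(y),0]);Z=np.array([0,0,-1.]);T=Ro.from_matrix(np.stack([np.cross(Y,Z),Y,Z],1))
    print('cur yaw',np.degrees(cur),'to',np.degrees(y),'offset',R.inv().apply(np.array(pos)-o['tcp_pos'])/.5,'turn',(R.inv()*T).as_rotvec()/1.5)
E
python3 - <<'E'
from h import *
f=grab('top');g=grab('side')
print('flange',ray(f,(399.6,274.2),.0285))
a=ray(f,(392.2,276.3),.062);b=ray(f,(410,270.5),.062);print('wing',a,b,(a+b)/2,np.linalg.norm(a-b),np.degrees(np.arctan2(*(b-a)[1::-1])))
print('mouth top',ray(f,(304.9,242.3),.087),'side',ray(g,(302.8,237.7),.087),tri(f,(304.9,242.3),g,(302.8,237.7)))
# wing top ridge in side crop: ends (522,95),(605,103)
e1=(330+(522-375)/3.75,285+95/3.75);e2=(330+(605-375)/3.75,285+100/3.75)
a,b=ray(g,e1,.062),ray(g,e2,.062);print('wing side',a,b,(a+b)/2,np.linalg.norm(a-b),np.degrees(np.arctan2(*(b-a)[1::-1])))
# mask based
for F,n,z in((f,'top',.0285),(g,'side',.03)):
    m=outline_of('plug',n)
    if m: ys,xs=np.nonzero(m[0]['region']);print(n,m[0]['score'],xs.mean(),ys.mean(),xs.min(),xs.max(),ys.min(),ys.max())
E
```

```text
flange [ 0.4544 -0.1717  0.0285]
wing [ 0.4463 -0.1488  0.062 ] [ 0.4598 -0.1921  0.062 ] [ 0.453  -0.1704  0.062 ] 0.04533323889497175 -72.74521196383809
mouth top [0.5276 0.0596 0.087 ] side [0.5213 0.0537 0.087 ] [0.5288 0.0597 0.0796]
wing side [ 0.4423 -0.1569  0.062 ] [ 0.4628 -0.1917  0.062 ] [ 0.4525 -0.1743  0.062 ] 0.040368283710124755 -59.529781406217175
top 0.67 399.35799522673034 274.01909307875894 389 410 263 285
side 0.93 378.48908296943233 323.1921397379913 364 393 309 338
```

Run:
```python
from h import *
plan([.49,.22,.245],np.radians(19))
```

```text
cur yaw 64.68585635722715 to 19.0 offset [-0.6978 -0.5333  0.0006] turn [ 0.     -0.      0.5316]
```

carry_out(offset=[[-0.66,-0.55,0],[-0.66,-0.55,0],[-0.66,-0.55,0],[-0.66,-0.55,0],[-0.66,-0.55,0],[-0.66,-0.55,0],[-0.66,-0.55,0],[-0.66,-0.55,0]], turn=[[0,0,0.53],[0,0,0.53],[0,0,0.53],[0,0,0.53],[0,0,0.53],[0,0,0.53],[0,0,0.53],[0,0,0.53]], hand=0.3, force=60)

```text
clock: 1.7
tcp_pos: [0.4575, 0.2455, 0.2457]
orientation: [1.821, 2.56, 0.001]
contact_force: [1.4, -0.5, -0.3]
grip_width: 0.0599
```

Run:
```python
from h import *
print(r.get_obs()['joints'],r.get_obs()['grip_width'])
plan([.4535,-.172,.17],np.radians(19))
```

```text
[-0.884   0.2211  0.3173  1.9424 -0.0823  0.9894 -0.1945] 0.059862547711775495
cur yaw 19.146160120741786 to 18.99999999999999 offset [-0.7863 -0.2815  0.1507] turn [ 0.0005 -0.0003  0.0017]
```

carry_out(offset=[[-0.786,-0.28,0.15],[-0.786,-0.28,0.15],[-0.786,-0.28,0.15],[-0.786,-0.28,0.15],[-0.786,-0.28,0.15],[-0.786,-0.28,0.15],[-0.786,-0.28,0.15],[-0.786,-0.28,0.15]], turn=[[0,0,0],[0,0,0],[0,0,0],[0,0,0],[0,0,0],[0,0,0],[0,0,0],[0,0,0]])

```text
clock: 2.5
tcp_pos: [0.4537, -0.1482, 0.1746]
orientation: [1.82, 2.559, 0.002]
contact_force: [1.0, 1.2, 0.2]
grip_width: 0.0595
```

Run:
```python
from h import *
print(r.get_obs()['joints'],r.get_obs()['grip_width'])
plan([.4535,-.172,.17],np.radians(19))
```

```text
[-0.2766  0.2637  0.5427  2.1159 -0.1884  0.8061  0.7163] 0.05953354216970595
cur yaw 19.16885745198022 to 19.0 offset [-0.0449 -0.016   0.0093] turn [0.0009 0.0002 0.002 ]
```

carry_out(offset=[[0,0,0],[0,0,0],[0,0,0]], turn=[[0,0,0],[0,0,0],[0,0,0]])

```text
clock: 2.8
tcp_pos: [0.454, -0.1453, 0.1746]
orientation: [-1.819, -2.561, -0.001]
contact_force: [-1.2, -0.0, -0.2]
grip_width: 0.0596
```

Run:
```python
from h import *
f=grab('top','t1');g=grab('side','s1')
plan([.4535,-.172,.10],np.radians(19))
a=cv2.imread('pics/top0.png');b=cv2.imread('pics/s1.png')
cv2.imwrite('pics/m1.png',np.hstack([cv2.resize(a[254:294,380:420],(400,400),interpolation=2),cv2.resize(b[240:350,320:430],(400,400),interpolation=2)]))
# wing orientation from TOP: fit with outline edges
G=cv2.imread('pics/side0.png')
for e in((378.489,323.19),): print(ray(g,e,.035))
```

```text
cur yaw 19.299353052025797 to 18.99999999999999 offset [-0.0512 -0.0193  0.1493] turn [ 0.0004 -0.0003  0.0035]
[ 0.4476 -0.1754  0.035 ]
```

View pics/m1.png

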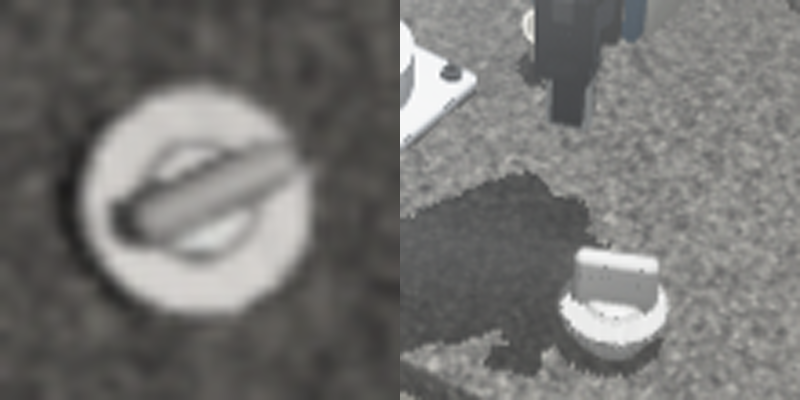

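Run:
```python
from h import *
f=grab('top')
print(ray(f,(401.7,272.8),.062),ray(f,(399.7,273.7),.0285))
plan([.4555,-.173,.08],np.radians(21))
```

```text
[ 0.4545 -0.1719  0.062 ] [ 0.4557 -0.172   0.0285]
cur yaw 19.308424495063424 to 21.000000000000004 offset [-0.0543 -0.0162  0.1893] turn [ 0.0004 -0.0002 -0.0197]
```

carry_out(offset=[[-0.053,-0.017,0.09],[-0.053,-0.017,0.17],[-0.053,-0.017,0.17],[-0.053,-0.017,0.17],[-0.053,-0.017,0.17]], turn=[[0,0,-0.02],[0,0,-0.02],[0,0,-0.02],[0,0,-0.02],[0,0,-0.02]])

```text
clock: 3.45
tcp_pos: [0.4557, -0.1738, 0.0913]
orientation: [1.78, 2.586, 0.002]
contact_force: [-0.0, 0.8, 0.2]
grip_width: 0.0598
```

Run:
```python
from h import *
f=grab('top','t2');g=grab('side','s2')
plan([.455,-.172,.047],np.radians(21))
a=cv2.imread('pics/t2.png');b=cv2.imread('pics/s2.png')
cv2.imwrite('pics/m2.png',np.hstack([cv2.resize(a[235:315,360:440],(400,400),interpolation=2),cv2.resize(b[280:360,340:420],(400,400),interpolation=2)]))
```

```text
cur yaw 20.91621450947515 to 21.000000000000004 offset [ 0.0042 -0.0005  0.0889] turn [ 0.0022  0.0009 -0.001 ]
```

View pics/m2.png

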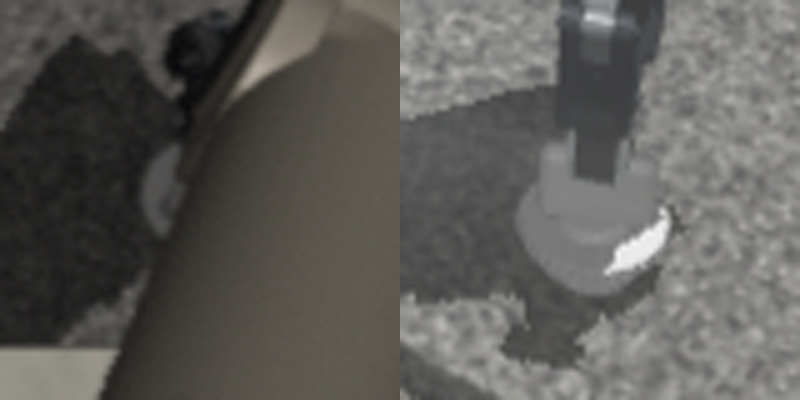

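The side view shows the near finger (crop x≈597) centred on the wing (540–655), so I am descending and gripping.

carry_out(offset=[[0.002,0,0.05],[0.002,0,0.088],[0.002,0,0.09],[0.002,0,0.09],[0.002,0,0.09]], turn=[[0,0,0],[0,0,0],[0,0,0],[0,0,0],[0,0,0]])

```text
clock: 4.05
tcp_pos: [0.4549, -0.1735, 0.0458]
orientation: [1.782, 2.585, 0.002]
contact_force: [-0.2, -0.4, -0.2]
grip_width: 0.0599
```

carry_out(offset=[[0,0,0],[0,0,0],[0,0,0],[0,0,0],[0,0,0],[0,0,0]], turn=[[0,0,0],[0,0,0],[0,0,0],[0,0,0],[0,0,0],[0,0,0]], hand=1, force=60)

```text
clock: 4.65
tcp_pos: [0.4542, -0.1733, 0.0447]
orientation: [1.783, 2.586, 0.0]
contact_force: [-0.5, 0.4, 4.4]
grip_width: 0.0108
```

carry_out(offset=[[0,0,-0.05],[0,0,-0.15],[0,0,-0.2],[0,0,-0.2],[0,0,-0.2]], turn=[[0,0,0],[0,0,0],[0,0,0],[0,0,0],[0,0,0]])

```text
clock: 5.15
tcp_pos: [0.4538, -0.1728, 0.1443]
orientation: [-1.782, -2.587, -0.001]
contact_force: [-0.3, -0.4, -1.3]
grip_width: 0.0109
```

Run:
```python
from h import *
f=grab('top','t3');g=grab('side','s3')
print(r.get_obs()['contact_force'],r.get_obs()['grip_width'])
for z in(.012,.016): print('bolts',ray(f,(305.3,246.9),z),ray(g,(302.8,262.3),z))
G=[cv2.imread('pics/top0.png'),cv2.imread('pics/side0.png')]
# white disc (z=.080) centroid by thresholding around
for F,im,c,n in((f,G[0],(305,243),'top'),(g,G[1],(303,239),'side')):
    gr=cv2.cvtColor(im,6);x,y=c
    _,lab,st,cen=cv2.connectedComponentsWithStats((gr>200).astype(np.uint8))
    l=lab[y,x];print(n,l,st[l],cen[l],ray(F,cen[l],.080))
    cv2.imwrite(f'pics/z_{n}.png',cv2.resize(im[y-30:y+30,x-30:x+30],(400,400),interpolation=cv2.INTER_CUBIC))
a=cv2.imread('pics/z_top.png');b=cv2.imread('pics/z_side.png');cv2.imwrite('pics/m3.png',np.hstack([a,b]))
m=outline_of('plug','side')
ys,xs=np.nonzero(m[0]['region']);print(m[0]['score'],xs.mean(),ys.mean(),xs.min(),xs.max(),ys.min(),ys.max(), 'expected flange', proj(g,r.get_obs()['tcp_pos']-np.array([0,0,.02])))
```

```text
[ 0.0882  0.0822 -0.8121] 0.010838551389934467
bolts [0.5278 0.0602 0.012 ] [0.5288 0.0613 0.012 ]
bolts [0.5272 0.0601 0.016 ] [0.525  0.0584 0.016 ]
top 4 [300 238  10  10  84] [304.4048 242.6786] [0.5278 0.0609 0.08  ]
side 50 [296 234  13   9  93] [302.043 238.043] [0.5267 0.0599 0.08  ]
0.87 380.8692449355433 288.0220994475138 365 397 270 301 expected flange [381.8137 285.8368]
```

View pics/m3.png

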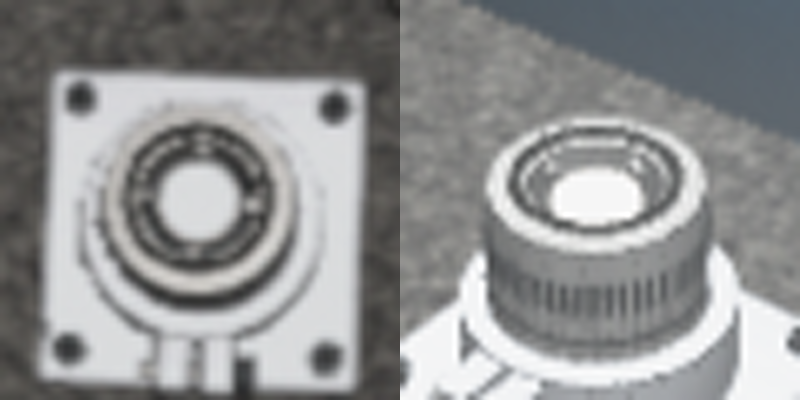

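The seal and disc appear concentric at pixel (304.4, 242.7) in top and (302, 238) in side. Both give a mouth at about (0.527, 0.060), and the bolts agree.

Run:
```python
from h import *
plan([.5267,.0597,.165],np.radians(21));print(r.get_obs()['joints'])
```

```text
cur yaw 20.86488171186495 to 20.999999999999993 offset [ 0.382   0.3036 -0.044 ] turn [-0.0017 -0.001  -0.0016]
[-0.2116  0.3359  0.5395  2.1229 -0.2513  0.7465  0.8539]
```

carry_out(offset=[[0.05,0.04,-0.044],[0.14,0.11,-0.044],[0.24,0.19,-0.044],[0.33,0.26,-0.044],[0.382,0.304,-0.044],[0.382,0.304,-0.044],[0.382,0.304,-0.044],[0.382,0.304,-0.044]], turn=[[0,0,0],[0,0,0],[0,0,0],[0,0,0],[0,0,0],[0,0,0],[0,0,0],[0,0,0]])

```text
clock: 6.1
tcp_pos: [0.5271, 0.0579, 0.1655]
orientation: [-1.783, -2.585, 0.004]
contact_force: [0.7, -0.4, -1.5]
grip_width: 0.011
```

Run:
```python
from h import *
f=grab('top','t4');g=grab('side','s4')
print(r.get_obs()['joints'],r.get_obs()['contact_force'])
plan([.5267,.0597,.14],np.radians(21))
im=cv2.imread('pics/s4.png')
cv2.imwrite('pics/m4.png',cv2.resize(im[170:270,250:350],(600,600),interpolation=2))
m=outline_of('plug','side')
ys,xs=np.nonzero(m[0]['region']);print(m[0]['score'],xs.mean(),ys.mean(),xs.min(),xs.max(),ys.min(),ys.max())
```

```text
[-0.6133  0.3628  0.4798  2.0019 -0.223   0.829   0.3525] [ 0.4215 -0.8518 -1.1241]
cur yaw 20.672212278281652 to 20.999999999999993 offset [0.0054 0.001  0.052 ] turn [-0.0011  0.0003 -0.0038]
0.67 187.41764705882352 228.85686274509803 173 202 217 240
```

View pics/m4.png

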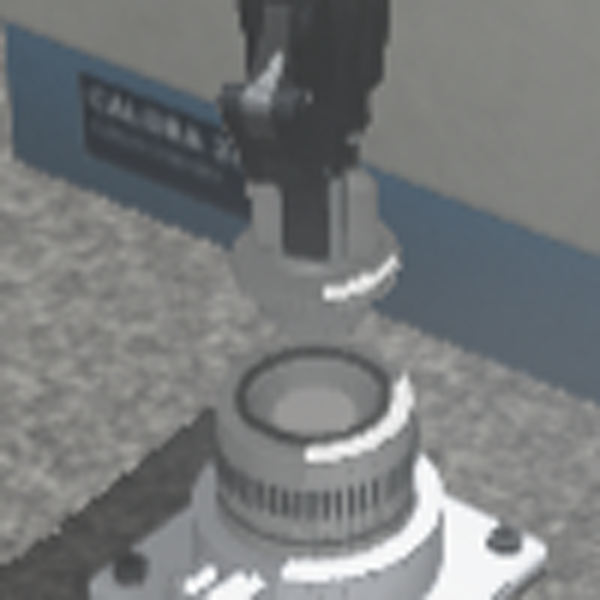

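Run:
```python
from h import *
g=grab('side');o=r.get_obs();print(o['tcp_pos'])
for p in((.5267,.0597),o['tcp_pos'][:2]): print(proj(g,[*p,o['tcp_pos'][2]-.0197]),proj(g,[*p,.086]))
print('right',np.array(g['R'])[0])
plan([.5267,.0597,.131],np.radians(21))
```

```text
[0.5275 0.0574 0.1664]
[301.4119 211.7403] [302.0694 235.775 ]
[302.561  211.9245] [303.1822 235.9638]
right [ 0.5802 -0.8145 -0.0018]
cur yaw 20.67999268062457 to 21.000000000000004 offset [0.0048 0.0001 0.0707] turn [-0.0005  0.0001 -0.0037]
```

carry_out(offset=[[0.005,0,0.02],[0.005,0,0.05],[0.005,0,0.065],[0.005,0,0.07],[0.005,0,0.074],[0.005,0,0.074],[0.005,0,0.074]], turn=[[0,0,0],[0,0,0],[0,0,0],[0,0,0],[0,0,0],[0,0,0],[0,0,0]])

```text
clock: 7.0
tcp_pos: [0.5274, 0.0617, 0.1299]
orientation: [1.783, 2.586, 0.001]
contact_force: [0.6, 0.1, -1.2]
grip_width: 0.0114
```

Run:
```python
from h import *
for i in range(4):
    o=r.get_obs();print(o['clock'],o['tcp_pos'],o['contact_force'],o['moment']); imaging.grab_frame('top')
plan([.5267,.0597,.124],np.radians(21))
```

```text
7.0 [0.5274 0.0617 0.1299] [ 0.6277  0.1156 -1.189 ] [-0.0153 -0.0147  0.0099]
7.05 [0.5274 0.0617 0.1299] [ 0.2343 -0.33   -0.8291] [ 0.0005 -0.0035 -0.0181]
7.1 [0.5274 0.0618 0.1299] [ 0.2345 -0.208  -0.5839] [-0.009   0.0054  0.0572]
7.15 [0.5274 0.0617 0.1299] [-1.2257  0.5722 -0.9579] [-0.0322 -0.0346 -0.0346]
cur yaw 20.86051207058699 to 20.999999999999993 offset [-0.0035 -0.0026  0.0116] turn [ 0.0003 -0.     -0.0016]
```

carry_out(offset=[[-0.0035,-0.0025,0],[-0.0035,-0.0025,0],[-0.0035,-0.0025,0.006],[-0.0035,-0.0025,0.012],[-0.0035,-0.0025,0.012],[-0.0035,-0.0025,0.012]], turn=[[0,0,0],[0,0,0],[0,0,0],[0,0,0],[0,0,0],[0,0,0]])

```text
clock: 7.8
tcp_pos: [0.5267, 0.0596, 0.1236]
orientation: [1.783, 2.587, 0.0]
contact_force: [-0.3, 0.1, 2.7]
grip_width: 0.0112
```

Run:
```python
from h import *
o=r.get_obs();print(o['clock'],o['tcp_pos'],o['contact_force'],o['moment'],o['joints'])
plan([.5267,.0597,.120],np.radians(21))
```

```text
7.8 [0.5267 0.0596 0.1236] [-0.3429  0.1463  2.7108] [-0.0733  0.1158  0.0246] [-0.5867  0.426   0.4471  2.0328 -0.2687  0.7384  0.3898]
cur yaw 20.85095579786819 to 20.999999999999993 offset [0.0002 0.     0.0073] turn [ 0.0001 -0.     -0.0017]
```

carry_out(offset=[[0,0,0.002],[0,0,0.004],[0,0,0.004],[0,0,0.004]], turn=[[0,0,0],[0,0,0],[0,0,0],[0,0,0]])

```text
clock: 8.2
tcp_pos: [0.5269, 0.0597, 0.1216]
orientation: [1.782, 2.586, 0.001]
contact_force: [0.1, -1.0, 3.0]
grip_width: 0.011
```

carry_out(offset=[[0,0,0.002],[0,0,0.004],[0,0,0.004],[0,0,0.004]], turn=[[0,0,0],[0,0,0],[0,0,0],[0,0,0]])

```text
clock: 8.6
tcp_pos: [0.5269, 0.0597, 0.1196]
orientation: [1.782, 2.586, 0.001]
contact_force: [2.0, -0.3, 2.9]
grip_width: 0.0113
```

carry_out(offset=[[0,0,0.001],[0,0,0.003],[0,0,0.003],[0,0,0.003]], turn=[[0,0,0],[0,0,0],[0,0,0],[0,0,0]])

```text
clock: 9.0
tcp_pos: [0.5269, 0.0597, 0.1181]
orientation: [1.782, 2.586, 0.001]
contact_force: [2.6, 0.4, 3.2]
grip_width: 0.0112
```

carry_out(offset=[[0,0,0.001],[0,0,0.003],[0,0,0.003],[0,0,0.003]], turn=[[0,0,0],[0,0,0],[0,0,0],[0,0,0]])

```text
clock: 9.4
tcp_pos: [0.5271, 0.0596, 0.1175]
orientation: [1.783, 2.586, 0.002]
contact_force: [-0.7, -1.2, 12.7]
grip_width: 0.011
```

carry_out(offset=[[0,0,-0.0005],[0,0,-0.001],[0,0,-0.0017],[0,0,-0.0024],[0,0,-0.003],[0,0,-0.0035],[0,0,-0.004],[0,0,-0.004]], turn=[[0,0,-0.05],[0,0,-0.1],[0,0,-0.15],[0,0,-0.2],[0,0,-0.25],[0,0,-0.3],[0,0,-0.35],[0,0,-0.35]])

```text
clock: 10.2
tcp_pos: [0.5279, 0.0605, 0.1195]
orientation: [1.046, 2.96, 0.004]
contact_force: [3.2, 2.1, 10.4]
grip_width: 0.0112
```

```bash
cat >> h.py <<'E'
def st():
    o=r.get_obs();c=Ro.from_rotvec(o['orientation']).as_matrix();p=o['tcp_pos']
    print('t',o['clock'],'p',p,'seat mm',1e3*(p[2]-.0237-.086),'yaw',np.degrees(np.arctan2(c[1,1],c[0,1])),'tilt',np.degrees(np.arccos(-c[2,2])),'F',o['contact_force'],'M',o['moment'],'q7',o['joints'][6],'w',o['grip_width'])
    print('to centre (tool, frac)',c.T@(np.array([.5268,.0597,p[2]])-p)/.5)
E
python3 -c "
from h import *
st()"
```

```text
t 10.2 p [0.5279 0.0605 0.1195] seat mm 9.845895458454393 yaw 51.070721795609565 tilt 0.1858083620379494 F [ 3.2489  2.1434 10.3563] M [ 0.5115 -0.4175  0.02  ] q7 0.8368536707415181 w 0.01121186719888582
to centre (tool, frac) [ 0.0007 -0.0027 -0.    ]
```

carry_out(offset=[[0,-0.001,-0.0005],[0,-0.001,-0.001],[0,-0.001,-0.0017],[0,-0.001,-0.0024],[0,-0.001,-0.003],[0,-0.001,-0.003]], turn=[[0,0,-0.05],[0,0,-0.1],[0,0,-0.15],[0,0,-0.2],[0,0,-0.25],[0,0,-0.25]])

```text
clock: 10.8
tcp_pos: [0.5278, 0.0609, 0.121]
orientation: [0.475, 3.102, 0.004]
contact_force: [3.1, 2.6, 7.4]
grip_width: 0.0113
```

```bash
python3 -c "
from h import *
st()"
```

```text
t 10.8 p [0.5278 0.0609 0.121 ] seat mm 11.344346118498356 yaw 72.5920337597633 tilt 0.23917445015045904 F [3.1199 2.6145 7.4445] M [ 0.8437 -0.6985  0.0682] q7 1.156224943074448 w 0.011272562852382748
to centre (tool, frac) [ 0.0013 -0.0028 -0.    ]
```

carry_out(offset=[[-0.0004,0.0006,-0.0001],[-0.0008,0.0012,-0.0003],[-0.0008,0.0012,-0.0005],[-0.0008,0.0012,-0.0006],[-0.0008,0.0012,-0.0006]], turn=[[0,0,-0.017],[0,0,-0.034],[0,0,-0.05],[0,0,-0.06],[0,0,-0.06]])

```text
clock: 11.3
tcp_pos: [0.528, 0.0612, 0.1213]
orientation: [0.338, 3.121, 0.004]
contact_force: [1.9, 2.8, 9.4]
grip_width: 0.011
```

```bash
python3 -c "
from h import *
st()"
```

```text
t 11.3 p [0.528  0.0612 0.1213] seat mm 11.550360228168632 yaw 77.64537019778251 tilt 0.19098052126278597 F [1.9223 2.7788 9.4373] M [ 0.8424 -0.3836 -0.0545] q7 1.231321220506718 w 0.011041428729011423
to centre (tool, frac) [ 0.0017 -0.0035 -0.    ]
```

carry_out(offset=[[0,0,-0.0002],[0,0,-0.0004],[0,0,-0.0004],[0,0,-0.0004]], turn=[[0,0,-0.02],[0,0,-0.035],[0,0,-0.035],[0,0,-0.035]])

```text
clock: 11.7
tcp_pos: [0.528, 0.0613, 0.1214]
orientation: [0.256, 3.129, 0.004]
contact_force: [2.3, 4.0, 7.3]
grip_width: 0.0112
```

carry_out(offset=[[0,0,-0.0002],[0,0,-0.0004],[0,0,-0.0004],[0,0,-0.0004]], turn=[[0,0,-0.02],[0,0,-0.035],[0,0,-0.035],[0,0,-0.035]])

```text
clock: 12.1
tcp_pos: [0.528, 0.0614, 0.1215]
orientation: [0.174, 3.134, 0.004]
contact_force: [2.6, 4.4, 6.9]
grip_width: 0.0111
```

```bash
python3 -c "
from h import *
st()"
```

```text
t 12.1 p [0.528  0.0614 0.1215] seat mm 11.826688226154792 yaw 83.652811174214 tilt 0.19076042227645684 F [2.6306 4.4362 6.8774] M [ 0.9432 -0.5175 -0.0502] q7 1.321210386490738 w 0.011134663745647333
to centre (tool, frac) [ 0.0019 -0.0037 -0.    ]
```

carry_out(offset=[[0,0,0],[0,0,0],[0,0,0],[0,0,0]], turn=[[0,0,-0.02],[0,0,-0.035],[0,0,-0.035],[0,0,-0.035]])

```text
clock: 12.5
tcp_pos: [0.5279, 0.0615, 0.1215]
orientation: [0.091, 3.138, 0.004]
contact_force: [2.5, 4.4, 7.7]
grip_width: 0.0109
```

carry_out(offset=[[0,0,0],[0,0,0],[0,0,0],[0,0,0]], turn=[[0,0,-0.02],[0,0,-0.035],[0,0,-0.035],[0,0,-0.035]])

```text
clock: 12.9
tcp_pos: [0.5279, 0.0614, 0.1214]
orientation: [0.009, 3.139, 0.003]
contact_force: [2.9, 3.3, 7.0]
grip_width: 0.0106
```

```bash
python3 -c "
from h import *
st()"
```

```text
t 12.9 p [0.5279 0.0614 0.1214] seat mm 11.723277315423497 yaw 89.67562618779223 tilt 0.1818721351101449 F [2.9121 3.3202 7.0159] M [ 0.8178 -0.5776 -0.012 ] q7 1.4118158808969987 w 0.01062302309009899
to centre (tool, frac) [ 0.0021 -0.0034 -0.    ]
```

carry_out(offset=[[0,0,0.0002],[0,0,0.0004],[0,0,0.0004],[0,0,0.0004]], turn=[[0,0,-0.02],[0,0,-0.035],[0,0,-0.035],[0,0,-0.035]])

```text
clock: 13.3
tcp_pos: [0.5278, 0.0614, 0.1212]
orientation: [-0.074, 3.138, 0.003]
contact_force: [2.8, 4.5, 6.4]
grip_width: 0.0113
```

carry_out(offset=[[0,0,0.0002],[0,0,0.0004],[0,0,0.0004],[0,0,0.0004]], turn=[[0,0,-0.02],[0,0,-0.035],[0,0,-0.035],[0,0,-0.035]])

```text
clock: 13.7
tcp_pos: [0.5278, 0.0614, 0.1208]
orientation: [-0.156, 3.135, 0.003]
contact_force: [3.2, 3.9, 3.4]
grip_width: 0.0114
```

```bash
python3 -c "
from h import *
st()"
```

```text
t 13.7 p [0.5278 0.0614 0.1208] seat mm 11.084200473922737 yaw 95.70051351962015 tilt 0.17301852895651149 F [3.2066 3.862  3.4251] M [ 1.0704 -0.7365 -0.0234] q7 1.502789164160355 w 0.011407282224085106
to centre (tool, frac) [ 0.0023 -0.0031 -0.    ]
```

carry_out(offset=[[-0.001,0.001,0],[-0.001,0.001,0.001],[-0.001,0.001,0.002],[-0.001,0.001,0.002]], turn=[[0,0,-0.02],[0,0,-0.02],[0,0,-0.02],[0,0,-0.02]])

```text
clock: 14.1
tcp_pos: [0.528, 0.0613, 0.1196]
orientation: [-0.202, 3.133, 0.002]
contact_force: [3.5, 4.5, 4.3]
grip_width: 0.0109
```

```bash
python3 -c "
from h import *
st()"
```

```text
t 14.1 p [0.528  0.0613 0.1196] seat mm 9.906651678850825 yaw 97.38545445219603 tilt 0.11504935439690009 F [3.4531 4.5175 4.2671] M [ 1.1434 -0.7444 -0.0103] q7 1.5280447056265818 w 0.010893410529825776
to centre (tool, frac) [ 0.0027 -0.0029 -0.    ]
```

carry_out(offset=[[0,0,0.001],[0,0,0.002],[0,0,0.003],[0,0,0.004],[0,0,0.004]], turn=[[0,0,0],[0,0,0],[0,0,0],[0,0,0],[0,0,0]])

```text
clock: 14.6
tcp_pos: [0.5281, 0.0612, 0.1177]
orientation: [-0.202, 3.133, 0.002]
contact_force: [3.3, 4.5, 5.1]
grip_width: 0.011
```

```bash
python3 -c "
from h import *
st()"
```

```text
t 14.6 p [0.5281 0.0612 0.1177] seat mm 8.005234706087883 yaw 97.37823664480489 tilt 0.1262346689261026 F [3.317  4.4716 5.1049] M [ 0.9605 -0.7872 -0.063 ] q7 1.5284644978880069 w 0.011001238092014571
to centre (tool, frac) [ 0.003  -0.0027 -0.    ]
```

carry_out(offset=[[-0.001,0.001,0.001],[-0.001,0.001,0.002],[-0.001,0.001,0.003],[-0.001,0.001,0.003]], turn=[[0,0,0],[0,0,0],[0,0,0],[0,0,0]])

```text
clock: 15.0
tcp_pos: [0.5283, 0.0613, 0.1167]
orientation: [-0.201, 3.134, 0.001]
contact_force: [1.2, 3.8, 11.3]
grip_width: 0.0108
```

```bash
python3 -c "
from h import *
st()"
```

```text
t 15.0 p [0.5283 0.0613 0.1167] seat mm 6.961635165452437 yaw 97.35543932358416 tilt 0.08227280919048637 F [ 1.1535  3.8085 11.334 ] M [ 0.7054 -0.1359 -0.0408] q7 1.5279824851171384 w 0.010837352986781476
to centre (tool, frac) [ 0.0034 -0.0027 -0.    ]
```

carry_out(offset=[[0,0,0.0005],[0,0,0.0011],[0,0,0.0017],[0,0,0.0023],[0,0,0.0023]], turn=[[0,0,0.05],[0,0,0.1],[0,0,0.15],[0,0,0.2],[0,0,0.2]])

```text
clock: 15.5
tcp_pos: [0.5287, 0.0605, 0.1155]
orientation: [0.273, 3.128, 0.0]
contact_force: [2.5, 1.3, 10.2]
grip_width: 0.0111
```

```bash
python3 -c "
from h import *
st()"
```

```text
t 15.5 p [0.5287 0.0605 0.1155] seat mm 5.836815202055728 yaw 80.00887206452019 tilt 0.11390829746903512 F [ 2.5083  1.2907 10.2493] M [ 0.2622 -0.4755 -0.0297] q7 1.2692950067122797 w 0.011117587868099731
to centre (tool, frac) [ 0.0035 -0.0022 -0.    ]
```

carry_out(offset=[[0,0,0.0006],[0,0,0.0012],[0,0,0.0018],[0,0,0.0024],[0,0,0.003],[0,0,0.0036],[0,0,0.0042],[0,0,0.0044]], turn=[[0,0,0.05],[0,0,0.1],[0,0,0.15],[0,0,0.2],[0,0,0.25],[0,0,0.3],[0,0,0.35],[0,0,0.38]])

```text
clock: 16.3
tcp_pos: [0.5281, 0.0598, 0.1133]
orientation: [1.144, 2.925, -0.001]
contact_force: [0.3, -0.9, 12.5]
grip_width: 0.0112
```

```bash
python3 -c "
from h import *
st()"
```

```text
t 16.3 p [0.5281 0.0598 0.1133] seat mm 3.6287772946194257 yaw 47.29157053706111 tilt 0.05351319223539352 F [ 0.3083 -0.9079 12.4596] M [-0.1052 -0.003   0.0654] q7 0.7873420928428745 w 0.011180823014795524
to centre (tool, frac) [ 0.0019 -0.0019 -0.    ]
```

carry_out(offset=[[0,0,0.0005],[0,0,0.001],[0,0,0.0016],[0,0,0.0022],[0,0,0.0028],[0,0,0.003]], turn=[[0,0,0.05],[0,0,0.1],[0,0,0.15],[0,0,0.2],[0,0,0.25],[0,0,0.28]])

```text
clock: 16.9
tcp_pos: [0.5273, 0.0597, 0.1117]
orientation: [-1.729, -2.622, 0.001]
contact_force: [-1.9, -0.7, 13.9]
grip_width: 0.011
```

```bash
python3 -c "
from h import *
st()"
```

```text
t 16.9 p [0.5273 0.0597 0.1117] seat mm 1.9652665094893744 yaw 23.21866505097663 tilt 0.064216278709221 F [-1.9379 -0.6655 13.8512] M [0.0658 0.4826 0.1167] q7 0.43883417673938313 w 0.011031830529722455
to centre (tool, frac) [ 0.0003 -0.001   0.    ]
```

carry_out(offset=[[0,0,0],[0,0,0],[0,0,0],[0,0,0],[0,0,0]], turn=[[0,0,0.05],[0,0,0.1],[0,0,0.15],[0,0,0.2],[0,0,0.23]])

```text
clock: 17.4
tcp_pos: [0.5267, 0.0601, 0.1113]
orientation: [-2.152, -2.287, 0.002]
contact_force: [-2.2, -0.0, 12.0]
grip_width: 0.0111
```

```bash
python3 -c "
from h import *
st()"
```

```text
t 17.4 p [0.5267 0.0601 0.1113] seat mm 1.5928008042180586 yaw 3.472364773137589 tilt 0.12530324720709785 F [-2.2184 -0.0032 12.0094] M [0.3079 0.4701 0.127 ] q7 0.1557272329976696 w 0.011143008428043309
to centre (tool, frac) [-0.0008  0.0001 -0.    ]
```

carry_out(offset=[[0,0,0.0003],[0,0,0.0006],[0,0,0.0009],[0,0,0.001],[0,0,0.001]], turn=[[0,0,0.03],[0,0,0.06],[0,0,0.09],[0,0,0.11],[0,0,0.11]])

```text
clock: 17.9
tcp_pos: [0.5268, 0.0603, 0.1109]
orientation: [-2.331, -2.104, 0.002]
contact_force: [-3.0, 1.0, 12.3]
grip_width: 0.0113
```

```bash
python3 -c "
from h import *
st()"
```

```text
t 17.9 p [0.5268 0.0603 0.1109] seat mm 1.2249980311712512 yaw -5.86518376293793 tilt 0.1144873442111369 F [-2.964   0.9955 12.3304] M [0.4246 0.4546 0.0486] q7 0.023735325496980562 w 0.011313522720388117
to centre (tool, frac) [-0.0012  0.     -0.    ]
```

carry_out(offset=[[0,0,0.0003],[0,0,0.0006],[0,0,0.0009],[0,0,0.001],[0,0,0.001]], turn=[[0,0,0.03],[0,0,0.06],[0,0,0.09],[0,0,0.11],[0,0,0.11]])

```text
clock: 18.4
tcp_pos: [0.5271, 0.0601, 0.1105]
orientation: [-2.497, -1.905, 0.002]
contact_force: [-2.3, 0.2, 13.5]
grip_width: 0.0109
```

```bash
python3 -c "
from h import *
st()"
```

```text
t 18.4 p [0.5271 0.0601 0.1105] seat mm 0.7658306303571644 yaw -15.311234719158243 tilt 0.0822322160968721 F [-2.2857  0.1882 13.5171] M [0.3107 0.2429 0.1719] q7 -0.10863437601231556 w 0.010894022450173393
to centre (tool, frac) [-0.0009 -0.0003  0.    ]
```

carry_out(offset=[[0,0,-0.001],[0,0,-0.0025],[0,0,-0.0025]], turn=[[0,0,0],[0,0,0],[0,0,0]])

```text
clock: 18.7
tcp_pos: [0.5271, 0.0601, 0.1107]
orientation: [2.497, 1.907, -0.002]
contact_force: [2.7, -1.2, -2.2]
grip_width: 0.0112
```

```bash
python3 -c "
from h import *
st()"
```

```text
t 18.7 p [0.5271 0.0601 0.1107] seat mm 0.9678782130096986 yaw -15.26516560485701 tilt 0.08951837769309112 F [ 2.6858 -1.1851 -2.192 ] M [ 0.0517 -0.6879  0.1676] q7 -0.10968866025667517 w 0.011183033291115613
to centre (tool, frac) [-0.0009 -0.0003  0.    ]
```

carry_out(offset=[[0,0,0.0003],[0,0,0.0006],[0,0,0.0006],[0,0,0.0006]], turn=[[0,0,0.03],[0,0,0.055],[0,0,0.055],[0,0,0.055]])

```text
clock: 19.1
tcp_pos: [0.5269, 0.0602, 0.1104]
orientation: [-2.573, -1.802, 0.003]
contact_force: [0.3, -2.1, -3.2]
grip_width: 0.0111
```

```bash
python3 -c "
from h import *
st()"
```

```text
t 19.1 p [0.5269 0.0602 0.1104] seat mm 0.7148409944903178 yaw -19.970883824994363 tilt 0.10640241278967057 F [ 0.2694 -2.1437 -3.2096] M [-0.2531 -0.4008  0.1793] q7 -0.17534788503236248 w 0.011118718700989943
to centre (tool, frac) [-0.0009  0.0002  0.    ]
```

carry_out(offset=[[0,0,0],[0,0,0],[0,0,0],[0,0,0],[0,0,0],[0,0,0]], turn=[[0,0,0],[0,0,0],[0,0,0],[0,0,0],[0,0,0],[0,0,0]], hand=0.4)

```text
clock: 19.7
tcp_pos: [0.5277, 0.0609, 0.1109]
orientation: [-2.573, -1.803, -0.0]
contact_force: [0.2, -0.2, 1.1]
grip_width: 0.0513
```

carry_out(offset=[[0,0,-0.04],[0,0,-0.1],[0,0,-0.18],[0,0,-0.25],[0,0,-0.25]], turn=[[0,0,0],[0,0,0],[0,0,0],[0,0,0],[0,0,0]])

```text
clock: 20.2
tcp_pos: [0.5305, 0.0608, 0.2403]
orientation: [2.572, 1.801, 0.012]
contact_force: [1.1, -0.6, 0.8]
grip_width: 0.0511
```

Run:
```python
from h import *
st()
f=grab('top','t5');g=grab('side','s5')
a=cv2.imread('pics/t5.png');b=cv2.imread('pics/s5.png')
cv2.imwrite('pics/m5.png',np.hstack([cv2.resize(a[205:285,265:345],(400,400),interpolation=2),cv2.resize(b[190:270,262:342],(400,400),interpolation=2)]))
for z,n in((.086+.0285-.021+.0007,'flange top'),(.0867+.041,'wing top')): print(n,proj(g,[.5268,.06,z]))
for q in('crucible','beaker','timer'):
    for c,F in(('top',f),('side',g)):
        for d in look_for(q,c)[:1]: print(q,c,round(d['score'],2),world(F,d['xyz']))
```

```text
t 20.2 p [0.5305 0.0608 0.2403] seat mm 130.62101050156448 yaw -19.995843260593617 tilt 0.4685731248572123 F [ 1.0614 -0.6247  0.8169] M [ 0.0561 -0.0026 -0.026 ] q7 -0.32143688936744447 w 0.05111662512968021
to centre (tool, frac) [-0.0045 -0.0062 -0.0001]
flange top [301.896  232.5422]
wing top [301.5336 219.3509]
crucible top 0.63 [ 0.6349 -0.028   0.0131]
crucible side 0.66 [ 0.6272 -0.029   0.0209]
beaker top 0.6 [ 0.4249 -0.3208  0.0244]
beaker side 0.82 [ 0.4143 -0.3104  0.0367]
timer top 0.64 [0.4753 0.3577 0.0136]
timer side 0.71 [0.4689 0.3476 0.0134]
```

View pics/m5.png

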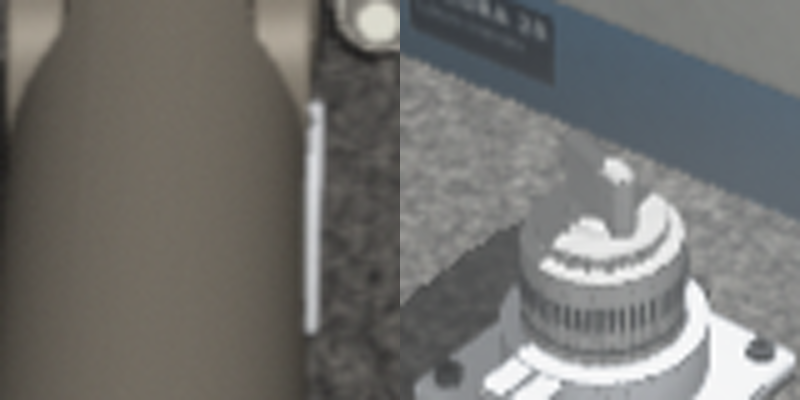

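The side view shows the flange seated level on the rim (crop about (610, 240)), the wing upright and the gripper clear. The bystanders have not moved, so I am handing in.

```bash
python3 -c "
from h import *
r.hand_in();st()"
```

```text
the job is handed in; nothing more can be done
the job is handed in; nothing more can be done
```

The plug is screwed into the vessel and released, and I handed the job in at about 20 s of the 72 s allowed; no verdict was reported. All flange heights below come from the arm's measured position, good to about 0.3 mm.

- **Finding the thread:** I set the plug in the mouth and turned it counter-clockwise. It climbed to about 11.8 mm above the rim under light contact, then dropped to about 7 mm at the thread start.
- **Running it in:** I turned it clockwise about 117° in all, with vertical force at most about 14 N and hand tilt under 0.3°. The flange was about 0.7 mm above the rim just before release, and with the downward press taken off just before that, the thread had held it at about 1.0 mm.
- **Last checks:** The final side picture shows the plug upright and level on the rim. The gripper was about 13 cm above it, touching nothing. The networks found the crucible, timer and beaker within a few mm of their starting places. The beaker's side-camera estimate is about 15 mm off its top-camera one; it had no side reading at the start, and the arm never went near it.
- **Not confirmed:** The arm hid the plug from the top camera at the end, so its centring rests on the arm's position and the side view.
- **Unexplained:** Sideways force of about 4–6 N appeared while I felt for the thread start. It mostly faded as the plug ran in, and I did not find the cause.

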